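Gas photometer span check: key it in, draw the slide to the pointer and hold

ROBOT

A 6-joint arm with a two-finger parallel gripper is mounted at the origin on the work surface. World frame = base frame: x ahead of the robot, y to its left, z up, the work surface at z = 0. Lengths are in m, angles in rad, forces in N, time in s.
With the tool pointing down it reaches from about 0.325 to 0.925 m from the base axis. Payload 3.1 kg.
Tool frame: the origin (TCP) lies on the centre line of the jaws, within the pads' length; the fingertips stand manip.tip_extent ahead of it and the grasp point (between the pads) lies 8 mm behind it (manip.tip_extent is the distance from the TCP to the fingertips, in m); z points along the fingers, y is the line along which they close (so a half turn about z gives the same grasp; the last joint's range is limited). The gripper opens to 85 mm and grips with 20 to 120 N. Pads are 22 mm wide; open, the fingers measure 114 mm over their backs; the gripper's body (76 mm by 85 mm) begins 54 mm behind the grasp point. The pads swing forward as they close: fully open they stand 13 mm farther back than shut.
Start: joints at [1.176, 0.217, 1.613, -0, 1.311, -0.112], TCP at [0.174, 0.6, 0.242] pointing down, gripper open.
Joint ranges: [-2.75, 2.75], [-0.78, 2.1], [0.31, 2.55], [-1.13, 4.27], [0.13, 2.63], [-2.58, 2.58]. Speed limits (rad/s): [2.79, 2.79, 3.14, 3.14, 3.14, 3.14].

INTERFACE

Orientations are given as [roll, pitch, yaw] about the fixed x, y, z axes, in that order (R = Rz(yaw) Ry(pitch) Rx(roll)).
In Python, from workcell import manip, viewer gives the robot as it stands. The module is installed in compiled form; this text tells all that it offers.
- The arm moves only by the tool arm_command, never from a script. Its argument "plan" is a list that holds one entry, the list of rows, each a list of 7 numbers: the turn, a rotation vector about the tool's x, y, z in rad, then the shift along the tool's x, y, z in mm, then the gripper's target within -1 to 1 (shut at 1, half-way at 0, fully open at -1). In form: [[[wx, wy, wz, dx, dy, dz, claw], ...]]. A call has 1 to 8 rows; each row shifts and turns the commanded pose from where the row before left it, along the tool's axes as they then stand; what a row does not reach is not made up. A row lasts 1/12 s, in which the tool goes at most 41.7 mm and 7.16 degrees, less where a joint would pass 70% of its speed; a pose out of reach is approached as far as the arm can. A call with a gripper value outside its range is refused whole. The fingers move at their own pace and stop on an object; "newtons" is the grip in N (left out, the last holds). Time passes only in rows, so rows that do not move let the fingers close. It gives the time, the measured TCP pose, the force, the opening and the grip force at its end, in the units of the state.
- manip.get_state(): the state, without advancing time (a new reading comes with each control period).
- viewer.snapshot(name): name is "scene" or "top" or "wrist"; returns a dict with "img" (400x640x3 uint8, blue, green, red), "range_z" (400x640 float32, m along the optical axis (not along the pixel's ray), 0 where there is no reading), "fx", "fy", "cx", "cy" (pixels), "R" (3x3) and "t" (3): a world point X has camera coordinates R X + t; the wrist camera has in their place "hand_eye" (4x4, takes a point from camera to tool coordinates, whose origin is the TCP and whose axes are the flange's). Camera axes: x right, y down, z forward; pixel columns grow to the right and rows downward; lengths in m; the calibration is good to about 2 mm. The wrist camera is an equidistant fisheye: a pixel r from the principal point sees the ray r / f radians off the axis. A picture is of the moment at which its call begins: read the wrist's pose just before it.
- manip.hand_in(): hands the job in; it is judged then, once.
The state is a dict: "time_s": time; "joint_positions": joint angles; "qd": joint speeds; "tau": joint torques, N m; "eef_pos": TCP position; "tool_rot": TCP orientation; "wrist_force": force on the tool from outside, world axes, zero at the start; "torque": the same for the moment, N m; "grip_width": finger opening in m; "grasp_force": force on a finger pad.
Only numpy, scipy, OpenCV 4.12 (cv2) and the standard library are available. Lean on these libraries where they do the work, as an engineer would, in place of code of your own. Each camera call takes 0.05 s, during which the arm holds its last target. There are 200 camera calls.

TASK

Run the analyser's span check: press the white key, then the blue key, then the green key, one at a time and each fully down and let up again, with the wedge slide still home. Then draw the spring-return wedge slide out by its orange grip until its white index line stands level with the red pointer on the scale, and finish while still holding it there, because the reading is taken with the slide held and it springs back if let go. Leave the yellow, red and black keys alone, do not shift the red pointer, and leave the things lying around where they are.

Things in the scene. Friction and masses are not known exactly. Their poses are not given: they have to be found in the camera images.
- analyser: White bench gas photometer, fixed, 460 (y) x 360 mm (x). Origin: centre of its underside on the bench; z up, front (-x) to the robot. Front deck x -180 to +30 is 60 mm high: keys on its left (+y), wedge slide on its right (y -120). Behind it the housing, 130 mm high (screws to 141). A tilted display hood (y 15 to 215) overhangs the deck to x +2, from 80 mm high there up to 131.
- key_white_top (a point): Centre of the top face of the white key, a 20 mm square push-key standing 9 mm above the deck (69 mm above the bench); rear row, left as the robot sees it, at analyser (-65, 185) mm. Rows are 50 mm apart, keys in a row 45 mm.
- key_white (a joint): How far the white key (rear row, left as the robot sees it, at analyser (-65, 185) mm) is pressed, m: 0 up, 0.005 fully down. It springs back; about 1.2 N moves it, about 4 N holds it fully down.
- key_blue_top (a point): Centre of the top face of the blue key, a 20 mm square push-key standing 9 mm above the deck (69 mm above the bench); rear row, middle, at analyser (-65, 140) mm. Rows are 50 mm apart, keys in a row 45 mm.
- key_blue (a joint): How far the blue key (rear row, middle, at analyser (-65, 140) mm) is pressed, m: 0 up, 0.005 fully down. It springs back; about 1.2 N moves it, about 4 N holds it fully down.
- key_yellow (a joint): How far the yellow key (rear row, right, at analyser (-65, 95) mm; not used in this job) is pressed, m: 0 up, 0.005 fully down. It springs back; about 1.2 N moves it, about 4 N holds it fully down.
- key_green_top (a point): Centre of the top face of the green key, a 20 mm square push-key standing 9 mm above the deck (69 mm above the bench); front row, left, at analyser (-115, 185) mm. Rows are 50 mm apart, keys in a row 45 mm.
- key_green (a joint): How far the green key (front row, left, at analyser (-115, 185) mm) is pressed, m: 0 up, 0.005 fully down. It springs back; about 1.2 N moves it, about 4 N holds it fully down.
- key_red (a joint): How far the red key (front row, middle, at analyser (-115, 140) mm; not used in this job) is pressed, m: 0 up, 0.005 fully down. It springs back; about 1.2 N moves it, about 4 N holds it fully down.
- key_black (a joint): How far the black key (front row, right, at analyser (-115, 95) mm; not used in this job) is pressed, m: 0 up, 0.005 fully down. It springs back; about 1.2 N moves it, about 4 N holds it fully down.
- wedge_slide (a joint): How far the wedge slide is drawn out, m: 0 home, 0.085 end stop. A steel bar 30 mm wide in a low guide on the deck (guide lips to 14 mm, bar to 15 mm above the deck) that comes out of the housing towards the analyser's front (-x). A spring always draws it back: about 3 N at home, 7.5 N at 0.05, 9.5 N at 0.07.
- grip_mid (a point): Middle in plan of the orange upright grip on the slide's front end, 44 mm above the deck (104 mm above the bench): a good height to grip at. The grip is a block 16 mm (x) by 24 mm (y), 75 to 121 mm above the bench, a white line across its top. Axes as the analyser's. At home its centre is at analyser (-45, -120) mm, 75 mm before the housing. Grip any two faces.
- slide_index (a point): Outer end of the slide's white index blade, 24 mm to the left (+y of the analyser) of the grip's centre and at the same x, 18 mm above the deck; moves with the slide.
- pointer (a joint): Where the red pointer is set along the scale, m: the distance that the slide must be drawn out from home for its index to stand level with the pointer's middle (0.025 to 0.07). A stiff clip: it stays unless it is pushed.
- pointer_tip (a point): Middle of the inner end of the red pointer, a clip 10 mm long (x), 22 mm wide (y), reaching 15 mm above the deck, on the steel scale strip at the left of the slide guide; this end lies 25 mm to the left (+y) of the slide's centre line. Axes are the analyser's.
- tape_roll: Blue tape roll, 84 mm across, 19 mm high, lying on the analyser's housing; origin: centre of its underside.
- filter_cartridge: White filter cartridge, 34 mm across, 30 mm high, standing on the deck between the keys and the slide; origin: centre of its underside.
- beaker: Glass beaker, 68 mm across, 90 mm high, on the bench; origin: centre of its underside.
- amber_jar: Amber jar with black cap, 64 mm across, 100 mm high, on the bench; origin: centre of its underside.
- tissue_box: Green tissue box, 120 x 120 x 85 mm, on the bench; origin: centre of its underside.
- spanner: Steel adjustable spanner, 190 mm long (its x), 14 mm high, lying on the bench; origin: about its middle, on the bench.
- screwdriver: Screwdriver with yellow handle, 180 mm long (its x), 26 mm thick, lying on the bench; origin: its middle, on the bench.
- logbook: Dark blue closed logbook, 150 x 210 x 12 mm, lying on the bench; origin: centre of its underside.

How it is judged:
On the way, in this order (a step that is already met when the one before it is completed fails the run):
1. the white key is pressed fully down, alone, with the slide home (value of joint key_white above 0.004 m and value of joint each of key_blue, key_yellow, key_green, key_red, key_black below 0.0015 m and value of joint wedge_slide below 0.004 m), for 0.05 s.
2. the blue key is pressed fully down, alone, with the slide home (value of joint key_blue above 0.004 m and value of joint each of key_white, key_yellow, key_green, key_red, key_black below 0.0015 m and value of joint wedge_slide below 0.004 m), for 0.05 s.
3. the green key is pressed fully down, alone, with the slide home (value of joint key_green above 0.004 m and value of joint each of key_white, key_blue, key_yellow, key_red, key_black below 0.0015 m and value of joint wedge_slide below 0.004 m), for 0.05 s.
4. with all keys up, the fingers hold the slide with its index level with the pointer (x of slide_index in the frame of pointer_tip between -0.005 and 0.005 m and contact force between the fingers and wedge_slide above 3 N and value of joint each of key_white, key_blue, key_yellow, key_green, key_red, key_black below 0.0015 m), for 0.3 s.
At the end, for the whole second after the job is handed in: The slide's index is within 5 mm of the middle of the red pointer along the scale (inside the pointer's own 10 mm length), at rest (under 10 mm/s), held there by the fingers (more than 3 N on the grip); all keys up (within 1.5 mm); the pointer within 4 mm of where it was set (all of step 4 and velocity of joint wedge_slide between -0.01 and 0.01 m/s and distance of pointer_tip from where it was at the start of the episode below 0.004 m); the arm keeps its last pose, push and grip.
It fails at once if the yellow, red or black key pressed (more than 2.5 mm) (value of joint any of key_yellow, key_red, key_black above 0.0025 m).
It fails at once if the red pointer shifted by more than 4 mm (distance of pointer_tip from where it was at the start of the episode above 0.004 m).
It fails at once if a thing lying around moved by more than 25 mm (distance of any of tape_roll, filter_cartridge, beaker, amber_jar, tissue_box, spanner, screwdriver, logbook from where it was at the start of the episode above 0.025 m).
It also fails if it takes over 54 s, if anything falls off the work surface, if the arm or the gripper's body presses on something with over 40 N, if the wrist force passes 120 N, or if a joint passes its speed limit or range.

## Working session

There is one attempt and no reset: what is moved stays moved. The work goes in short steps, Python scripts to look and compute and a tool call to move; the robot and the scene stay as the last step left them, time stands still between calls to the robot, and variables do not carry over. Pictures are saved under pics/ and viewed, at most 10 in all, crops included, and the job is handed in when it is done.

Besides the shell and the picture viewer there is one more tool, called after ">>>" as name(argument=value, ...) on one line, values as JSON. arm_command: Moves the arm, as the interface text tells. Its arguments: {"type":"object","properties":{"plan":{"type":"array","items":{"type":"array","items":{"type":"array","items":{"type":"number"}}}},"newtons":{"type":"number"}},"required":["plan"]}

```bash
mkdir -p pics; cat > h.py <<'E'
import numpy as np, cv2
from workcell import manip, viewer
def load(n):
    s=viewer.snapshot(n); np.savez(f'{n}.npz',**s); return s
def world(s,u,v,z=None):
    """pixel -> world, by depth or on plane z"""
    ray=np.array([(u-s['cx'])/s['fx'],(v-s['cy'])/s['fy'],1.])
    c=-s['R'].T@s['t']; d=s['R'].T@ray
    k=s['range_z'][int(round(v)),int(round(u))] if z is None else (z-c[2])/d[2]
    return c+k*d
E
python3 - <<'E'
from h import *
print(manip.get_state(), manip.tip_extent)
for n in('scene','top'):
    s=load(n); cv2.imwrite(f'pics/{n}.png',s['img']); print(n,-s['R'].T@s['t'],s['fx'])
E
```

```text
{'time_s': 0.0, 'joint_positions': array([ 1.17579419e+00,  2.17781274e-01,  1.61495162e+00,  5.11948502e-05,
        1.31133080e+00, -1.12233642e-01]), 'qd': array([-0.00024283, -0.00033667,  0.00022513,  0.00025486,  0.0014798 ,
        0.00180189]), 'tau': array([-5.07458208e-04, -3.96832395e+01, -3.03859055e+01, -2.92210279e-04,
        9.54791758e-03,  1.00595219e-05]), 'eef_pos': array([0.17405662, 0.59943333, 0.24094232]), 'tool_rot': array([-3.13914270e+00, -3.25889323e-04,  2.85881056e+00]), 'wrist_force': array([0.22025621, 0.07625124, 1.57232318]), 'torque': array([0.03723634, 0.01151937, 0.00034795]), 'grasp_force': 0.0, 'grip_width': 0.08548526445069567} 0.011
scene [0.94866892 0.57402894 1.20478375] 402.05003964092225
top [ 0.34628244 -0.00626523  1.37698084] 395.9444911992281
```

View pics/scene.png

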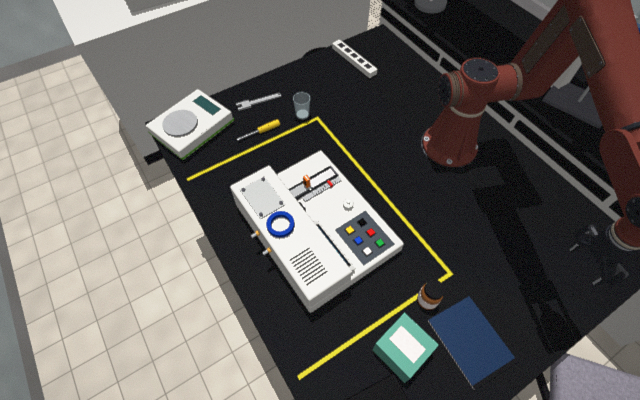

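View pics/top.png

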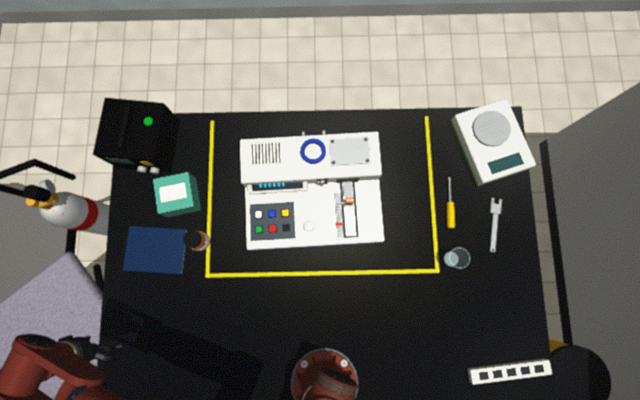

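The top view shows the analyser with its keys at about (258–286, 212–229), the orange grip at (350,200) and the red pointer at (340,224). The scene view shows the keys at (350–380, 222–250), the grip at (307,181) and the pointer at (330,184). Next I'll measure them with colour masks in both views.

```bash
cat > meas.py <<'E'
from h import *
from scipy.ndimage import label, center_of_mass
def blobs(img,mask,roi,amin=4):
    m=np.zeros_like(mask); x0,y0,x1,y1=roi; m[y0:y1,x0:x1]=mask[y0:y1,x0:x1]
    n,_,st,ce=cv2.connectedComponentsWithStats(m.astype(np.uint8),connectivity=8)
    return [(ce[i].round(1).tolist(),int(st[i,4])) for i in range(1,n) if st[i,4]>=amin]
rois={'top':(240,175,390,245),'scene':(285,165,400,270)}
A={'white':(-65,185),'blue':(-65,140),'yellow':(-65,95),'green':(-115,185),'red':(-115,140)}
for n in rois:
    s=dict(np.load(n+'.npz')); hsv=cv2.cvtColor(s['img'],cv2.COLOR_BGR2HSV); H,S,V=[hsv[...,i].astype(int) for i in range(3)]
    M={'blue':(H>105)&(H<130)&(S>140)&(V>100),'yellow':(H>20)&(H<33)&(S>150)&(V>120),'green':(H>45)&(H<85)&(S>120)&(V>80),
       'red':((H<5)|(H>172))&(S>140)&(V>100),'orange':(H>=6)&(H<18)&(S>140)&(V>110)}
    for k,m in M.items():
        for c,a in blobs(s['img'],m,rois[n]):
            z={'orange':.121}.get(k,.069)
            print(n,k,c,a,'plane',world(s,*c,z).round(4),'depth',world(s,*c).round(4))
E
python3 meas.py
python3 - <<'E'
from h import *
a=np.load('scene.npz')['img'][150:280,270:420]; b=np.load('top.npz')['img'][165:255,235:395]
cv2.imwrite('pics/crop.png',np.vstack([cv2.resize(a,(480,416),interpolation=2),]) if 0 else np.hstack([cv2.resize(a,(390,338)),cv2.resize(b,(410,338))]))
E
```

```text
top blue [271.5, 213.2] 40 plane [0.5516 0.165  0.069 ] depth [0.5518 0.1652 0.068 ]
top yellow [285.1, 212.3] 44 plane [0.5538 0.1196 0.069 ] depth [0.5538 0.1195 0.0693]
top green [258.5, 228.9] 42 plane [0.4997 0.208  0.069 ] depth [0.4996 0.2078 0.0701]
top red [339.2, 223.5] 13 plane [ 0.5127 -0.0603  0.069 ] depth [ 0.5113 -0.0599  0.0799]
top red [272.0, 228.0] 45 plane [0.5019 0.1631 0.069 ] depth [0.5018 0.1631 0.0695]
top orange [349.1, 201.7] 16 plane [ 0.5763 -0.0919  0.121 ] depth [ 0.5782 -0.0927  0.1102]
scene blue [289.1, 222.7] 99 plane [ 0.7056 -0.0036  0.069 ] depth [0.7185 0.027  0.1293]
scene blue [357.9, 239.7] 43 plane [0.5549 0.165  0.069 ] depth [0.5546 0.1646 0.0681]
scene yellow [378.4, 189.6] 245 plane [0.388  0.0495 0.069 ] depth [0.3555 0.0191 0.0031]
scene yellow [349.3, 229.3] 41 plane [0.5567 0.1203 0.069 ] depth [0.5547 0.1181 0.0634]
scene green [379.4, 242.1] 43 plane [0.5033 0.208  0.069 ] depth [0.5053 0.2096 0.0741]
scene red [329.4, 182.9] 21 plane [ 0.5123 -0.0628  0.069 ] depth [ 0.5146 -0.0595  0.075 ]
scene red [370.5, 231.6] 41 plane [0.5049 0.1634 0.069 ] depth [0.5064 0.1648 0.073 ]
scene orange [306.8, 180.9] 36 plane [ 0.59   -0.0802  0.121 ] depth [ 0.5885 -0.083   0.1163]
```

View pics/crop.png

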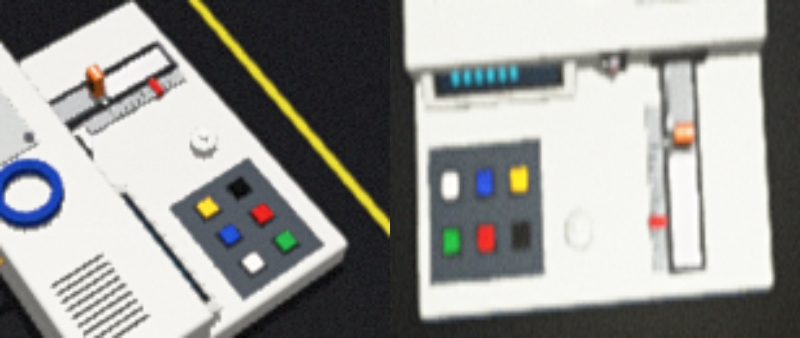

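The key fit gives an analyser yaw of about 2.4° with its centre near (0.624, 0.028). White is then at about (0.551, 0.210), the grip at home at (0.584, −0.094), and the pointer setting about 0.07. I'm shutting the gripper and moving over the white key.

>>> arm_command(plan=[[[0,0,0,-34,-19.5,0,1],[0,0,0,-34,-19.5,0,1],[0,0,0,-34,-19.5,0,1],[0,0,0,-34,-19.5,0,1],[0,0,0,-34,-19.5,0,1],[0,0,0,-34,-19.5,0,1],[0,0,0,-34,-19.5,0,1],[0,0,0,-34,-19.5,0,1]]], newtons=30)

```text
time_s: 0.77
eef_pos: [0.3927, 0.3727, 0.2418]
tool_rot: [-3.141, -0.0, 2.859]
wrist_force: [-0.0, 1.0, 0.2]
grip_width: -0.0001
grasp_force: 0.0
```

>>> arm_command(plan=[[[0,0,0,-34,-19.5,0,1],[0,0,0,-34,-19.5,0,1],[0,0,0,-34,-19.5,0,1],[0,0,0,-34,-19.5,0,1],[0,0,0,-34,-19.5,0,1],[0,0,0,-34,-19.5,0,1],[0,0,0.12,0,0,0,1],[0,0,0.12,0,0,0,1]]])

```text
time_s: 1.43
eef_pos: [0.5566, 0.2028, 0.2415]
tool_rot: [-3.141, -0.001, 2.609]
wrist_force: [-0.5, 0.3, -0.4]
grip_width: -0.0003
grasp_force: 0.0
```

>>> arm_command(plan=[[[0,0,0.12,0,0,0,1],[0,0,0.12,0,0,0,1],[0,0,0.12,0,0,0,1],[0,0,0.12,0,0,0,1],[0,0,0.12,0,0,0,1],[0,0,0.12,0,0,0,1],[0,0,0.12,0,0,0,1],[0,0,0.12,0,0,0,1]]])

```text
time_s: 2.1
eef_pos: [0.5548, 0.2051, 0.2416]
tool_rot: [-3.14, 0.0, 1.653]
wrist_force: [-0.7, -0.5, 0.3]
grip_width: 0.0003
grasp_force: 0.0
```

>>> arm_command(plan=[[[0,0,0.04,0,0,0,1],[0,0,0,0,0,0,1],[0,0,0,0,0,0,1]]])

```text
time_s: 2.35
eef_pos: [0.555, 0.2051, 0.2418]
tool_rot: [-3.141, 0.0, 1.62]
wrist_force: [-0.3, -0.2, -0.5]
grip_width: 0.0001
grasp_force: 0.0
```

```bash
python3 - <<'E'
from h import *
st=manip.get_state(); print(st); s=load('wrist'); cv2.imwrite('pics/w1.png',s['img'])
print(s['hand_eye'],s['fx'],s['cx'],s['cy'])
E
```

```text
{'time_s': 2.35, 'joint_positions': array([2.35411247e-01, 1.47894535e-01, 1.69431467e+00, 4.31762570e-06,
       1.30034929e+00, 1.86215961e-01]), 'qd': array([-1.34355783e-03, -3.10502923e-03, -3.08557837e-03,  3.77571562e-05,
        2.31609369e-03, -1.33436393e-03]), 'tau': array([-1.39789987e-03, -3.66410744e+01, -3.02927256e+01, -6.04007869e-05,
        3.85833453e-03,  3.47964582e-02]), 'eef_pos': array([0.55498145, 0.20510378, 0.24177087]), 'tool_rot': array([-3.14064274e+00,  1.74730326e-04,  1.61999054e+00]), 'wrist_force': array([-0.30824619, -0.18818988, -0.52399915]), 'torque': array([0.0410542 , 0.01736859, 0.00852036]), 'grasp_force': 0.0, 'grip_width': 0.00014550696383335297}
[[ 2.60836052e-04 -9.63860299e-01 -2.66408062e-01  6.63665367e-02]
 [ 9.99999639e-01  3.58092467e-05  8.49527016e-04 -6.58224204e-04]
 [-8.09285492e-04 -2.66408188e-01  9.63859960e-01 -1.32046536e-01]
 [ 0.00000000e+00  0.00000000e+00  0.00000000e+00  1.00000000e+00]] 309.70691628693146 323.1892362906232 203.91744329391307
```

View pics/w1.png

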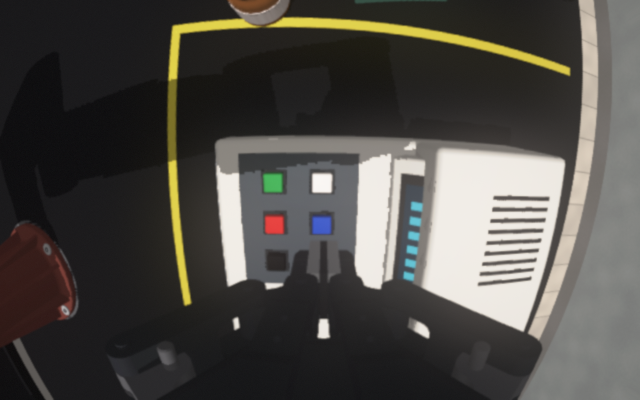

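The wrist view shows green (273,183), white (322,182), red (275,225), blue (321,225) and black (276,260), with the closed fingertips near (322,250). I'll locate the keys from here.

```bash
cat >> h.py <<'E'
from scipy.spatial.transform import Rotation as Ro
def wpt(s,st,u,v,z):
    "wrist fisheye pixel -> world point on plane z"
    x,y=(u-s['cx']),(v-s['cy'])*s['fx']/s['fy']; r=np.hypot(x,y); a=r/s['fx']
    d=np.array([np.sin(a)*x/r,np.sin(a)*y/r,np.cos(a)]); T=s['hand_eye']
    R=Ro.from_euler('xyz',st['tool_rot']).as_matrix()
    c=R@T[:3,3]+st['eef_pos']; d=R@T[:3,:3]@d
    return c+d*(z-c[2])/d[2]
def centroid(hsv,f,roi):
    x0,y0,x1,y1=roi; H,S,V=[hsv[y0:y1,x0:x1,i].astype(int) for i in range(3)]
    n,_,st,ce=cv2.connectedComponentsWithStats(f(H,S,V).astype(np.uint8)); i=1+st[1:,4].argmax()
    return ce[i]+[x0,y0],st[i]
def fit(A,W):
    "2D rigid fit analyser->world"
    A=np.array(A);W=np.array(W); a,w=A.mean(0),W.mean(0); p=(A-a)@[1,1j]; q=(W-w)@[1,1j]
    th=np.angle((p.conj()*q).sum()); R=np.array([[np.cos(th),-np.sin(th)],[np.sin(th),np.cos(th)]])
    return th,R,w-R@a,(W-(A@R.T+w-R@a))
E
python3 - <<'E'
from h import *
s=dict(np.load('wrist.npz')); st=manip.get_state(); hsv=cv2.cvtColor(s['img'],cv2.COLOR_BGR2HSV)
F={'white':(lambda H,S,V:(V>180)&(S<60),(302,165,342,200),(-65,185)),'blue':(lambda H,S,V:(H>105)&(H<130)&(S>140),(300,205,345,240),(-65,140)),
'green':(lambda H,S,V:(H>45)&(H<85)&(S>120)&(V>80),(250,165,300,205),(-115,185)),'red':(lambda H,S,V:((H<5)|(H>172))&(S>140)&(V>100),(255,205,300,245),(-115,140))}
A=[];W=[]
for k,(f,roi,a) in F.items():
    c,b=centroid(hsv,f,roi); p=wpt(s,st,*c,.069); print(k,c.round(1),b,p.round(4)); A.append(a);W.append(p[:2])
th,R,t,res=fit(np.array(A)/1e3,W); print(th,t,(res*1e3).round(1))
for a in ([-.065,.185],[-.065,.14],[-.115,.185],[-.045,-.12]): print(a,(R@a+t).round(4))
E
```

```text
white [321.5 182.9] [ 10   9  20  19 372] [0.5526 0.209  0.069 ]
blue [321.3 224.8] [ 12  11  19  18 313] [0.5546 0.1646 0.069 ]
green [272.9 182. ] [ 13   8  20  19 358] [0.5034 0.2077 0.069 ]
red [274.1 224. ] [ 10  10  19  19 350] [0.5049 0.1628 0.069 ]
0.034730782479277335 [0.62445502 0.02673678] [[-0.5 -0.4]
 [-0.1  0.2]
 [ 0.3  0.1]
 [ 0.3  0.1]]
[-0.065, 0.185] [0.5531 0.2094]
[-0.065, 0.14] [0.5546 0.1644]
[-0.115, 0.185] [0.5031 0.2076]
[-0.045, -0.12] [ 0.5836 -0.0948]
```

The wrist fit agrees with the overhead fit to within 2 mm. Now descending over white.

>>> arm_command(plan=[[[0,0,0,4.5,-2.5,0,1],[0,0,0,0,0,35,1],[0,0,0,0,0,35,1],[0,0,0,0,0,35,1],[0,0,0,0,0,30,1],[0,0,0,0,0,18,1],[0,0,0,0,0,0,1],[0,0,0,0,0,0,1]]])

```text
time_s: 3.07
eef_pos: [0.5514, 0.2096, 0.0881]
tool_rot: [-3.138, 0.001, 1.619]
wrist_force: [-0.2, 0.0, 0.7]
grip_width: -0.0001
grasp_force: 0.0
```

>>> arm_command(plan=[[[0,0,0,0,0,3,1],[0,0,0,0,0,3,1],[0,0,0,0,0,0,1],[0,0,0,0,0,0,1]]])

```text
time_s: 3.4
eef_pos: [0.5535, 0.2098, 0.0846]
tool_rot: [3.139, -0.0, 1.619]
wrist_force: [0.0, 0.3, -0.8]
grip_width: -0.0001
grasp_force: 0.0
```

>>> arm_command(plan=[[[0,0,0,0,0,3,1],[0,0,0,0,0,3,1],[0,0,0,0,0,0,1],[0,0,0,0,0,0,1]]])

```text
time_s: 3.73
eef_pos: [0.5534, 0.2098, 0.0779]
tool_rot: [3.14, -0.0, 1.619]
wrist_force: [1.3, 0.7, 2.3]
grip_width: -0.0
grasp_force: 1.1
```

>>> arm_command(plan=[[[0,0,0,0,0,2,1],[0,0,0,0,0,0,1],[0,0,0,0,0,0,1]]])

```text
time_s: 3.98
eef_pos: [0.5534, 0.2097, 0.0759]
tool_rot: [3.14, -0.0, 1.619]
wrist_force: [1.3, 0.2, 3.1]
grip_width: -0.0001
grasp_force: 1.7
```

Force is rising as the key's spring should make it; a little deeper for the bottom.

>>> arm_command(plan=[[[0,0,0,0,0,1.5,1],[0,0,0,0,0,0,1],[0,0,0,0,0,0,1]]])

```text
time_s: 4.23
eef_pos: [0.5534, 0.2098, 0.075]
tool_rot: [3.14, -0.0, 1.619]
wrist_force: [0.2, 0.4, 7.5]
grip_width: -0.0001
grasp_force: 3.6
```

>>> arm_command(plan=[[[0,0,0,0,0,1.5,1],[0,0,0,0,0,0,1],[0,0,0,0,0,0,1]]])

```text
time_s: 4.48
eef_pos: [0.5534, 0.2098, 0.0749]
tool_rot: [3.141, -0.0, 1.619]
wrist_force: [-4.3, -1.3, 13.5]
grip_width: 0.0
grasp_force: 6.9
```

White bottomed (z stops at 0.075, force 13 N). Lift off and do blue the same way.

>>> arm_command(plan=[[[0,0,0,0,0,-25,1],[0,0,0,-15,-1,0,1],[0,0,0,-30.3,0,0,1],[0,0,0,0,0,0,1],[0,0,0,0,0,0,1]]])

```text
time_s: 4.9
eef_pos: [0.5525, 0.1627, 0.096]
tool_rot: [-3.139, 0.0, 1.616]
wrist_force: [0.3, 1.0, -0.5]
grip_width: 0.0004
grasp_force: 0.0
```

>>> arm_command(plan=[[[0,0,0,0,0,12,1],[0,0,0,0,0,4,1],[0,0,0,0,0,4,1],[0,0,0,0,0,3,1],[0,0,0,0,0,1.5,1],[0,0,0,0,0,0,1],[0,0,0,0,0,0,1],[0,0,0,0,0,0,1]]])

```text
time_s: 5.57
eef_pos: [0.5526, 0.1644, 0.0748]
tool_rot: [-3.137, 0.001, 1.62]
wrist_force: [-8.2, -2.6, 16.4]
grip_width: -0.0
grasp_force: 8.5
```

Blue bottomed. Now green.

>>> arm_command(plan=[[[0,0,0,0,0,-28,1],[0,0,0,0,0,0,1],[0,0,0,23,-24,0,1],[0,0,0,22.5,-24,0,1],[0,0,0,0,0,0,1],[0,0,0,0,0,0,1]]])

```text
time_s: 6.07
eef_pos: [0.5018, 0.2086, 0.0997]
tool_rot: [-3.14, 0.0, 1.622]
wrist_force: [-0.3, -0.3, 0.1]
grip_width: -0.0002
grasp_force: 0.0
```

>>> arm_command(plan=[[[0,0,0,0,0,15,1],[0,0,0,0,0,4,1],[0,0,0,0,0,4,1],[0,0,0,0,0,3,1],[0,0,0,0,0,1.5,1],[0,0,0,0,0,0,1],[0,0,0,0,0,0,1],[0,0,0,0,0,0,1]]])

```text
time_s: 6.73
eef_pos: [0.5034, 0.2072, 0.0749]
tool_rot: [-3.139, 0.0, 1.618]
wrist_force: [-6.1, -1.1, 11.5]
grip_width: 0.0001
grasp_force: 5.7
```

Green bottomed. Lift clear and traverse to the slide for a close look.

>>> arm_command(plan=[[[0,0,0,0,0,-35,1],[0,0,0,0,0,-35,1],[0,0,0,0,0,-35,1],[0,0,0,0,0,-35,1],[0,0,0,0,0,-30,1],[0,0,0,-34,3,0,-0.2],[0,0,0,-34,3,0,-0.2],[0,0,0,-34,3,0,-0.2]]])

```text
time_s: 7.4
eef_pos: [0.5186, 0.105, 0.2448]
tool_rot: [3.138, 0.0, 1.62]
wrist_force: [0.1, 0.8, 0.7]
grip_width: 0.0357
grasp_force: 0.0
```

>>> arm_command(plan=[[[0,0,0,-34,3,0,-0.2],[0,0,0,-34,3,0,-0.2],[0,0,0,-34,3,0,-0.2],[0,0,0,-34,3,0,-0.2],[0,0,0,-34,3,0,-0.2],[0,0,0,-34,3,0,-0.2],[0,0,0,-34,3,0,-0.2],[0,0,0,0,0,0,-0.2]]])

```text
time_s: 8.07
eef_pos: [0.5508, -0.1372, 0.2436]
tool_rot: [3.14, 0.004, 1.613]
wrist_force: [0.6, -0.1, 0.2]
grip_width: 0.0509
grasp_force: 0.0
```

>>> arm_command(plan=[[[0,0,0,0,0,0,-0.2],[0,0,0,0,0,0,-0.2]]])

```text
time_s: 8.23
eef_pos: [0.5498, -0.1308, 0.243]
tool_rot: [-3.141, -0.001, 1.618]
wrist_force: [-0.1, 0.2, -0.4]
grip_width: 0.0514
grasp_force: 0.0
```

```bash
python3 - <<'E'
from h import *
st=manip.get_state(); print(st['eef_pos'],st['tool_rot'],st['grip_width']); s=load('wrist'); cv2.imwrite('pics/w2.png',s['img'])
E
```

```text
[ 0.54978044 -0.13082819  0.2430318 ] [-3.14113565e+00 -7.34795744e-04  1.61774769e+00] 0.051424835005710774
```

View pics/w2.png

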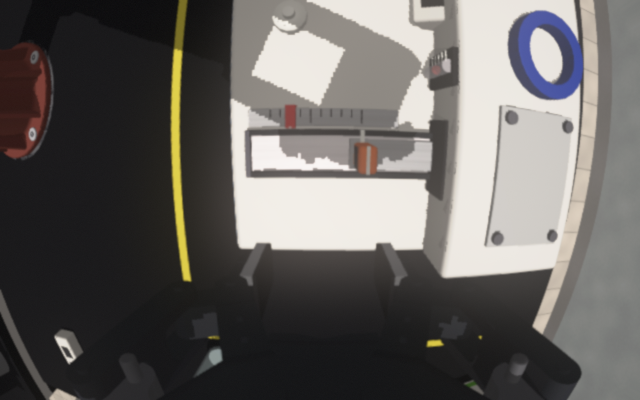

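The wrist view shows the red pointer at (290,116), the white index blade at (363,136) and the grip at (367,158) with its white line. I'll compute the pointer's distance and the grip position.

```bash
python3 - <<'E'
from h import *
s=dict(np.load('wrist.npz')); st=manip.get_state(); hsv=cv2.cvtColor(s['img'],cv2.COLOR_BGR2HSV); th=.036
R=np.array([[np.cos(th),-np.sin(th)],[np.sin(th),np.cos(th)]]); C=np.array([.6245,.0268])
an=lambda p:(R.T@(p[:2]-C)*1e3).round(1)
c,b=centroid(hsv,lambda H,S,V:((H<6)|(H>172))&(S>120)&(V>60),(275,95,305,135)); print('ptr',c,b)
for u in (b[0]+274.5,c[0],b[0]+b[2]+274.5): print('  ',an(wpt(s,st,u,c[1],.075)))
g,b=centroid(hsv,lambda H,S,V:(H<18)&(S>120)&(V>60),(345,135,385,185)); print('grip',g,b,an(wpt(s,st,*g,.121)))
c2,b2=centroid(hsv,lambda H,S,V:(V>180)&(S<60),(362,142,374,176)); print('line',c2,b2,an(wpt(s,st,*c2,.121)),wpt(s,st,*c2,.121))
print('blade',an(wpt(s,st,363,136,.078)))
y0=125; print(hsv[126:150:2,356:372,2])
print(hsv[116,280:302,1])
E
```

```text
ptr [289.92168675 115.13253012] [ 11  11   9  21 166]
   [-117.9  -82.6]
   [-113.6  -82.6]
   [-109.2  -82.6]
grip [361.83157895 156.95263158] [ 12   9  10  29 190] [ -49.3 -117.2]Traceback (most recent call last):
  File "<stdin>", line 8, in <module>
  File "h.py", line 21, in centroid
    n,_,st,ce=cv2.connectedComponentsWithStats(f(H,S,V).astype(np.uint8)); i=1+st[1:,4].argmax()
                                                                               ~~~~~~~~~~~~~~~^^
ValueError: attempt to get argmax of an empty sequence
```

```bash
python3 - <<'E'
from h import *
s=dict(np.load('wrist.npz')); st=manip.get_state(); hsv=cv2.cvtColor(s['img'],cv2.COLOR_BGR2HSV); th=.036
R=np.array([[np.cos(th),-np.sin(th)],[np.sin(th),np.cos(th)]]); C=np.array([.6245,.0268])
an=lambda p:(R.T@(p[:2]-C)*1e3).round(1)
for u in (361,363,365): print(u,an(wpt(s,st,u,135,.078)))
for v in range(128,142,3): print(v,hsv[v,354:374,2])
for v in (150,158,166): print(v,hsv[v,352:382,1],hsv[v,352:382,2])
for u in (357,363,369,377): print(u,an(wpt(s,st,u,158,.121)))
E
```

```text
361 [ -45.3 -100.9]
363 [ -43.4 -100.8]
365 [ -41.4 -100.8]
128 [125 124 125 125 128 130 131 133 133 133 133 133 133 133 134 134 135 135
 134 134]
131 [ 69  68  68  68  70  83 114 144 153 147 123  90  72  70  70  70  70  70
  71  71]
134 [ 75  74  73  74  75  87 113 144 153 148 125  90  72  70  69  69  69  69
  68  67]
137 [141 140 140 141 141 143 146 152 154 153 148 142 139 139 140 140 140 139
 139 139]
140 [121 121 120 120 121 126 138 149 153 152 141 125 119 119 120 121 121 121
 121 121]
150 [ 13  16  28  34  38  67 102 124 134 137 141 141 141 134 102  48  26  35
  67 118 139 142 140 138 122  77  26  13  13  13] [119 112  90  75  73  87 107 127 139 145 150 152 152 152 152 154 154 154
 153 151 150 149 149 144 136 126 120 119 119 119]
158 [ 21  36  39  33  39  79 111 125 132 133 135 137 138 127  88  46  28  44
  87 125 138 139 136 132 113  63  26  15  13  12] [120 113  92  77  78  94 117 133 141 146 149 151 152 151 153 154 155 155
 152 151 150 149 148 143 136 122 119 121 121 124]
166 [ 17  16  18  27  42  78 110 124 127 131 133 135 132 113  65  35  25  46
  97 127 134 134 134 125  84  27  11  10  10  10] [121 113  97  84  84  98 121 136 144 148 150 151 151 151 152 155 155 155
 152 150 150 150 147 143 145 163 191 205 207 207]
357 [ -53.3 -118.2]
363 [ -48.3 -118. ]
369 [ -43.3 -117.9]
377 [ -36.5 -117.7]
```

The index measures −44.4 mm and the pointer −113.6 mm, so the draw is about 69 mm. Moving over the grip and down.

>>> arm_command(plan=[[[0,0,0.01,18,18,0,-0.2],[0,0,0,17.5,18,0,-0.2],[0,0,0,0,0,35,-0.2],[0,0,0,0,0,30,-0.2],[0,0,0,0,0,0,-0.2],[0,0,0,0,0,0,-0.2]]])

```text
time_s: 8.78
eef_pos: [0.5824, -0.0917, 0.1761]
tool_rot: [-3.136, -0.002, 1.611]
wrist_force: [-0.1, 0.4, 0.4]
grip_width: 0.0512
grasp_force: 0.0
```

>>> arm_command(plan=[[[0,0,0,0,0,20,-0.2],[0,0,0,0,0,20,-0.2],[0,0,0,0,0,20,-0.2],[0,0,0,0,0,20,-0.2],[0,0,0,0,0,0,-0.2],[0,0,0,0,0,0,-0.2]]])

```text
time_s: 9.28
eef_pos: [0.5847, -0.0935, 0.0994]
tool_rot: [3.141, 0.0, 1.609]
wrist_force: [-0.5, 0.5, 1.1]
grip_width: 0.0511
grasp_force: 0.0
```

>>> arm_command(plan=[[[0,0,0,0,0,3,-0.2],[0,0,0,0,0,0,1],[0,0,0,0,0,0,1],[0,0,0,0,0,0,1],[0,0,0,0,0,0,1],[0,0,0,0,0,0,1],[0,0,0,0,0,0,1]]], newtons=50)

```text
time_s: 9.87
eef_pos: [0.5852, -0.094, 0.0969]
tool_rot: [3.14, 0.001, 1.609]
wrist_force: [-2.1, 0.4, 7.1]
grip_width: 0.0154
grasp_force: 49.7
```

The grip is held (15.4 mm, 50 N). Drawing it out 60 mm first.

>>> arm_command(plan=[[[0,0,0,0,-10,0,1],[0,0,0,0,-10,0,1],[0,0,0,0,-10,0,1],[0,0,0,0,-10,0,1],[0,0,0,0,-10,0,1],[0,0,0,0,-10,0,1],[0,0,0,0,0,0,1],[0,0,0,0,0,0,1]]])

```text
time_s: 10.53
eef_pos: [0.5265, -0.0963, 0.0969]
tool_rot: [3.134, 0.001, 1.608]
wrist_force: [7.6, 0.6, 0.8]
grip_width: 0.0154
grasp_force: 51.1
```

>>> arm_command(plan=[[[0,0,0,0,-4,0,1],[0,0,0,0,-4,0,1],[0,0,0,0,-1,0,1],[0,0,0,0,0,0,1],[0,0,0,0,0,0,1],[0,0,0,0,0,0,1]]])

```text
time_s: 11.03
eef_pos: [0.5183, -0.0967, 0.0969]
tool_rot: [3.134, 0.001, 1.608]
wrist_force: [8.2, 0.9, 0.8]
grip_width: 0.0154
grasp_force: 51.1
```

```bash
python3 - <<'E'
from h import *
st=manip.get_state(); print(st['eef_pos'],st['tool_rot'],st['wrist_force'],st['grasp_force']); s=load('wrist'); t=load('scene'); load('top')
a=s['img'][60:260,200:460]; b=t['img'][160:220,290:368]
cv2.imwrite('pics/w3.png',np.hstack([cv2.resize(a,(400,308)),cv2.resize(b,(400,308))]))
E
```

```text
[ 0.51827514 -0.09665035  0.09692277] [3.13361456e+00 1.31140253e-03 1.60844203e+00] [8.23405788 0.9432141  0.79242646] 51.14871919155121
```

View pics/w3.png

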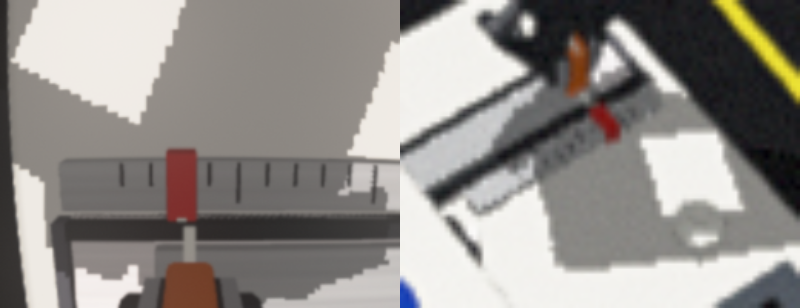

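The blade (crop x≈189) sits slightly right of the pointer's middle (≈181), so the draw is a little short. I'll measure the remainder.

```bash
python3 - <<'E'
from h import *
s=dict(np.load('wrist.npz')); st=manip.get_state(); hsv=cv2.cvtColor(s['img'],cv2.COLOR_BGR2HSV); th=.036
R=np.array([[np.cos(th),-np.sin(th)],[np.sin(th),np.cos(th)]]); C=np.array([.6245,.0268])
an=lambda p:(R.T@(p[:2]-C)*1e3).round(1)
c,b=centroid(hsv,lambda H,S,V:((H<6)|(H>172))&(S>120)&(V>60),(295,140,340,206)); print(c,b,'scale rows',s['cy'])
for v in (165,180,195):
  m=[u for u in range(300,340) if hsv[v,u,1]>120]; print(v,m[0],m[-1],an(wpt(s,st,m[0]-.5,v,.075)),an(wpt(s,st,m[-1]+.5,v,.075)))
for v in (208,213,218): print(v,hsv[v,310:335,2])
for u in (320,322,323,324): print(u,an(wpt(s,st,u,212,.078)))
E
```

```text
[317.49875931 179.92059553] [ 13  18  20  46 806] scale rows 203.91744329391307
165 309 326 [-118.3  -75.6] [-109.3  -75.6]
180 309 326 [-118.4  -83.2] [-109.3  -83.3]
195 309 326 [-118.4  -91.1] [-109.2  -91.1]
208 [ 50  50  51  49  49  49  49  53  70 101 130 139 140 140 140 136 118  87
  57  48  47  47  47  47  47]
213 [ 51  50  51  50  49  49  50  54  72 105 137 147 148 149 148 144 125  91
  59  47  47  47  47  46  46]
218 [116 116 117 116 116 117 116 118 123 134 144 148 148 149 148 146 138 126
 118 116 116 116 116 115 116]
320 [-112.6  -99.3]
322 [-111.5  -99.3]
323 [-111.   -99.3]
324 [-110.5  -99.3]
```

>>> arm_command(plan=[[[0,0,0,0,-2.6,0,1],[0,0,0,0,0,0,1],[0,0,0,0,0,0,1],[0,0,0,0,0,0,1],[0,0,0,0,0,0,1],[0,0,0,0,0,0,1]]])

```text
time_s: 11.68
eef_pos: [0.5158, -0.0968, 0.0969]
tool_rot: [3.133, 0.001, 1.608]
wrist_force: [8.3, 0.9, 1.2]
grip_width: 0.0153
grasp_force: 51.1
```

```bash
python3 - <<'E'
from h import *
st=manip.get_state(); s=load('wrist'); hsv=cv2.cvtColor(s['img'],cv2.COLOR_BGR2HSV); th=.036
R=np.array([[np.cos(th),-np.sin(th)],[np.sin(th),np.cos(th)]]); C=np.array([.6245,.0268])
an=lambda p:(R.T@(p[:2]-C)*1e3).round(1)
print(st['eef_pos'],st['qd'].round(3),st['grasp_force'])
for v in (165,180,195):
  m=[u for u in range(300,345) if hsv[v,u,1]>120]; print(v,m[0],m[-1],an(wpt(s,st,m[0]-.5,v,.075)),an(wpt(s,st,m[-1]+.5,v,.075)))
r=hsv[212,312:335,2].astype(float)-60; r[r<0]=0; u=(r*np.arange(312,335)).sum()/r.sum(); print(u,an(wpt(s,st,u,212,.078)))
cv2.imwrite('pics/w4.png',cv2.resize(s['img'][130:240,250:400],(600,440)))
E
```

```text
[ 0.5157887  -0.09676333  0.09692939] [ 0.     0.    -0.    -0.001  0.001  0.   ] 51.114322543144226
165 314 331 [-118.3  -75.6] [-109.3  -75.6]
180 314 331 [-118.4  -83.2] [-109.3  -83.2]
195 314 331 [-118.4  -91.1] [-109.2  -91.1]
322.75712143928035 [-113.7  -99.2]
```

View pics/w4.png

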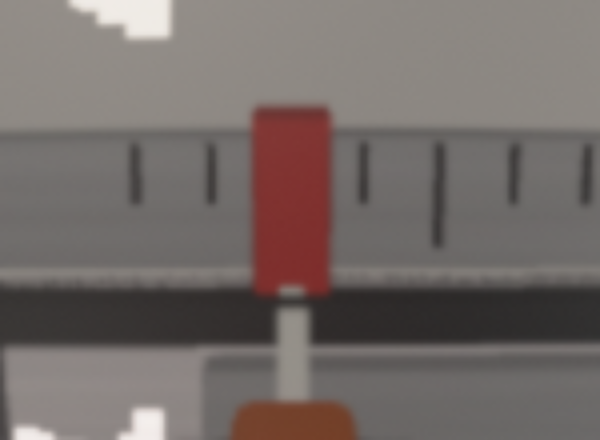

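The index blade (crop x≈292) is centred on the pointer (254–330). The measured difference is 0.1 mm, and the arm is at rest with a 51 N grip. Handing in.

```bash
python3 -c "
from workcell import manip; print(manip.hand_in())"
```

```text
the job is handed in; nothing more can be done
None
```

I pressed the white, blue and green keys fully in order, then drew the slide about 69 mm and held it within about 0.1 mm of the pointer's middle (wrist camera) with a 51 N grip; the job is handed in, but no verdict came back.

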